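# Seat a hexagonal resin sample in the scanner carriage and slide it under the scan head

### The arm

A 6-joint arm with a two-finger parallel gripper is mounted at the origin on a cart in front of the work surface, level with it; the furniture and walls round the work are solid. World frame = base frame: x ahead of the robot, y to its left, z up, the work surface at z = 0. Lengths are in mm, angles in degrees, forces in N, time in s.
With the tool pointing down it reaches from about 300 to 850 mm from the base axis. Payload 4.2 kg.
Tool frame: the origin (TCP) lies at the very end of the fingers, on their centre line; the grasp point (between the pads) lies env.pinch_z behind it (env.pinch_z is the distance from the TCP to the grasp point, in mm); z points along the fingers, y is the line along which they close (so a half turn about z gives the same grasp; the last joint's range is limited). The gripper opens to 91 mm and grips with 3 to 60 N. Pads are 32 mm wide; open, the fingers measure 118 mm over their backs; the gripper's body (76 mm by 178 mm) begins 60 mm behind the grasp point.
Start: joints at [-69.271, 18.312, 89.639, -0, 72.044, -1.146], TCP at [214.244, -533.613, 213.976] pointing down, gripper open.
Joint ranges: [-177.97, 177.97], [-48.28, 115.42], [12.27, 149.76], [-77.06, 257.06], [2.81, 150.46], [-146.56, 146.56]. Speed limits (degrees/s): [147.25, 147.25, 180, 180, 180, 180].

### API

Orientations are given as [roll, pitch, yaw] about the fixed x, y, z axes, in that order (R = Rz(yaw) Ry(pitch) Rx(roll)).
In Python, from workcell import state, vision, job_done, env gives the robot as it stands.
- The arm moves only by the tool servo_tool, never from a script. Its argument "rows" is a list of rows, each a list of 5 numbers: the shift along the tool's x, y, z scaled (see below), then the turn about the tool's z scaled (see below), then the opening, from 0 (shut) to 1 (fully open). A call has 1 to 20 rows; each row is the pose to reach, as a shift and turn from the pose commanded when the call began, along the tool's axes at that moment; what a row does not reach only later rows make up. The controller multiplies each number of a shift by 200 mm and each number of a turn by 90 degrees. A row lasts 1/12 s, in which the tool goes at most 41.7 mm and 7.16 degrees, less where a joint would pass 70% of its speed; a pose out of reach is approached as far as the arm can. A call with a number of a shift or a turn outside -1 to 1 is refused whole. A call with a gripper value outside its range is refused whole. The fingers move at their own pace and stop on an object; "force" is the grip in N (left out, the last holds). Time passes only in rows, so rows that repeat a pose let the fingers close. It gives the time, the measured TCP pose, the force, the opening and the grip force at its end, in the units of the state.
- state(): the state, without advancing time (a new reading comes with each control period).
- vision.grab_frame(name): name is "scene" or "top" or "wrist"; returns the picture (384x512x3 uint8, red, green, blue); there is no depth.
- vision.camera_info(name): a dict with "vertical_fov" (degrees; the focal length in pixels is half the picture's height over the tangent of half this angle, whatever the lens; pixels are square), "cx", "cy" (the principal point, pixels), "T" (4x4, takes a point from camera to world coordinates). Camera axes: x right, y up, looking along -z (the intrinsics and any distortion apply to the point x, -y, -z); pixel columns grow to the right and rows downward; lengths in mm; the calibration is good to about 2 mm. A picture is of the moment at which its call begins: read the wrist's pose just before it. camera_info takes no time and is no camera call; for the wrist camera it gives the pose at the moment of the call.
- job_done(): hands the job in; it is judged then, once.
The state is a dict: "time_s": time; "qpos": joint angles; "qvel": joint speeds; "effort": joint torques, N m; "ee_pos": TCP position; "ee_rot": TCP orientation; "force": force on the tool from outside, world axes, zero at the start; "torque": the same for the moment, N m; "gripper_width": finger opening in mm; "gripper_force": force on a finger pad.
Only numpy, scipy, OpenCV 4.12 (cv2) and the standard library are available. Lean on these libraries where they do the work, as an engineer would, in place of code of your own. Each camera call takes 0.05 s, during which the arm holds its last target. There are 200 camera calls.

### The job

Take the six-sided resin sample mount out of the rack, lay it flat on the bench with its sample face (the one with the round terracotta section) up and let go, then take it again by its sides and set it on the six-sided recess of the scanner carriage. Press it lightly and turn it in small steps until it drops fully home in the recess, let go, and only then push the carriage by its handle post under the scan head as far as it goes. Leave the square mount in the rack and the bottle, jar and dish where they are.

Things in the scene. Friction and masses are not known exactly. Their poses are not given: they have to be found in the camera images.
- hex_mount_center (a point): Centre of the loose cream resin hexagonal mount: 44 mm across flats, 51 across corners, 24 thick, rims bevelled 2 mm, 60 g. It starts standing on a flat in the rack. Own x = normal of the sample face (a flush 25 mm terracotta disc in it); own z = normal of a pair of flats, up at the start (other flats at 60 and 120 deg about x). Lying sample face up: x up, centre 12 mm above the bench.
- square_mount_center (a point): Centre of a like loose mount with a square outline (42 mm side, 24 mm thick), standing in the other pocket of the rack. It stays there.
- rack: Fixed wooden rack, 160 mm along own x, 50 along y, 22 high; origin at the centre of its underside. Two pockets at own x = -40 and +40 mm, 14 mm deep (floor at 8 mm), 47 by 27 mm. The mounts stand out 30 mm (hexagon) and 28 mm (square) above the rack's top, sample face to the rack's own -y. Either mount may be in either pocket. The bench between rack and station is free.
- station: Fixed scanner station; origin on the bench under the recess when the carriage is fully out. Own +y = the way the carriage slides in. Grey base 150 mm wide (x), from y = -145 to +205, 10 high. The gantry with the white scan head stands at y = +150 mm: 56 mm long in y, 148 wide, 112 high; its bridge's underside is 55 mm above the bench.
- recess (a point): Centre of the hexagonal recess's mouth, 38 mm above the bench, in an 84 mm round steel turret on the carriage; 47 mm across flats, 12 deep. The turret is braked (slips at 2 N m) at an angle that differs each time and that this pose does NOT give (axes are the station's): see or feel it. A seated mount's centre is level with this point and clears the bridge by 5 mm; unseated it is 12 mm higher.
- handle (a point): On the axis of the black upright handle post on the carriage, 60 mm above the bench. The post is 18 mm in diameter, its top 74 mm above the bench, its foot at 28 mm; it stands 95 mm from the recess centre towards the station's -y.
- carriage (a joint): Slide of the aluminium carriage (96 mm wide, 24 mm top height), in m: 0 fully out, 0.15 fully in at its stop, recess right under the scan head. It takes about 6 N to slide and stays where it is left.
- ethanol_bottle: White bottle with blue cap, 58 mm diameter, 130 mm high, origin under its centre. Leave alone.
- cream_jar: White jar with blue lid, 74 mm diameter, 85 mm high, origin under its centre. Leave alone.
- petri: Clear shallow dish, 90 mm diameter, 16 mm high, origin under its centre. Leave alone.

How it is judged:
By the outcome, as a careful person would: the job done as asked, in the order asked, and still so for the second after the job is handed in, with the robot touching nothing.
It also fails if it takes over 72 s, if anything falls off the work surface, if the arm or the gripper's body presses on something with over 40 N, if the wrist force passes 120 N, or if a joint passes its speed limit or range.

## Working session

There is one attempt and no reset: what is moved stays moved. The work goes in short steps, Python scripts to look and compute and a tool call to move; the robot and the scene stay as the last step left them, time stands still between calls to the robot, and variables do not carry over. Pictures are saved under pics/ and viewed, at most 10 in all, crops included, and the job is handed in when it is done.

Besides the shell and the picture viewer there is one more tool, called after "Emit:" in YAML: its name, and indented under it one key for each argument. servo_tool: Moves the arm, as the interface text tells. Its arguments: {"type":"object","properties":{"rows":{"type":"array"},"force":{"type":"number"}},"required":["rows"]}

```bash
mkdir -p pics; ls
python3 - <<'E'
from workcell import state, vision, job_done, env
import cv2,numpy as np
print(env.pinch_z, state())
for n in("scene","top"):
    im=vision.grab_frame(n); cv2.imwrite(f"pics/{n}0.png",im[:,:,::-1]); i=vision.camera_info(n); print(n,i)
a=cv2.imread("pics/scene0.png");b=cv2.imread("pics/top0.png")
E
```

```text
pics
18.8 {'time_s': 0.0, 'qpos': array([-6.92673887e+01,  1.83499868e+01,  8.97077956e+01, -1.41408930e-03,
        7.20419288e+01, -1.14632617e+00]), 'qvel': array([-0.08211163, -0.06859672,  0.11310476, -0.00094035,  0.0547914 ,
        0.00209951]), 'effort': array([-3.34399056e-04, -4.12458515e+01, -2.31975031e+01,  7.28077255e-02,
        4.56400705e-02, -1.36352282e-04]), 'ee_pos': array([ 214.08107322, -533.1124075 ,  213.12743757]), 'ee_rot': array([-1.79900282e+02, -6.50636388e-04,  2.18793740e+01]), 'force': array([ 0.33793291,  0.59035969, -0.3577167 ]), 'torque': array([-0.00749897, -0.01419277, -0.04020407]), 'gripper_force': 0.0, 'gripper_width': 91.24090887841473}
scene {'vertical_fov': 46.41874042505131, 'cx': 254.37269231656083, 'cy': 186.5195597567446, 'T': array([[-4.95445767e-01,  5.20796131e-01, -6.95201325e-01,
        -3.44660466e+02],
       [-8.68590366e-01, -2.88572104e-01,  4.02836092e-01,
         5.71505575e+02],
       [ 9.17976970e-03,  8.03428609e-01,  5.95330330e-01,
         8.45328004e+02],
       [ 0.00000000e+00,  0.00000000e+00,  0.00000000e+00,
         1.00000000e+00]])}
top {'vertical_fov': 57.83780977501026, 'cx': 253.8878704678075, 'cy': 188.52287557373003, 'T': array([[-1.28334235e-02,  9.92577205e-01, -1.20937158e-01,
         4.32003312e+02],
       [-9.99287903e-01, -8.43936032e-03,  3.67758613e-02,
         5.70772134e+01],
       [ 3.54822493e-02,  1.21322999e-01,  9.91978699e-01,
         1.08879416e+03],
       [ 0.00000000e+00,  0.00000000e+00,  0.00000000e+00,
         1.00000000e+00]])}
```

View pics/top0.png

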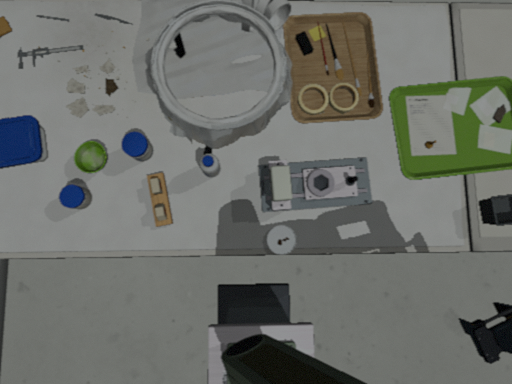

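View pics/scene0.png

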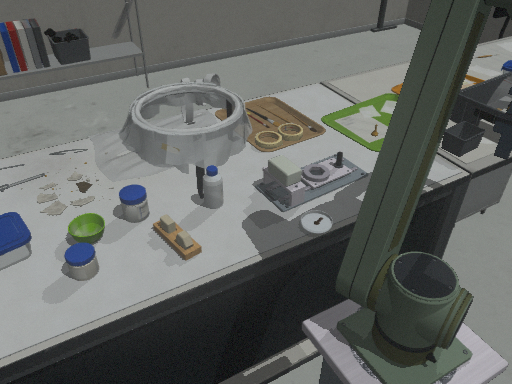

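The top view shows the rack at about (160,198), with its pockets at (155,184) and (160,211). The recess is at (320,182), the handle at (351,180), the scan head at (280,185) and the bottle at (208,162). Next I'll enlarge the rack and the station.

```bash
cat > h.py <<'E'
import numpy as np,cv2
from workcell import state, vision, env
def ray(info,u,v):
    f=192/np.tan(np.radians(info["vertical_fov"])/2);T=info["T"]
    d=T[:3,:3]@np.array([(u-info["cx"])/f,-(v-info["cy"])/f,-1]);return T[:3,3],d
def onz(info,u,v,z):
    o,d=ray(info,u,v);return (o+d*(z-o[2])/d[2])[:2].round(1)
def proj(info,p):
    f=192/np.tan(np.radians(info["vertical_fov"])/2);T=info["T"]
    q=T[:3,:3].T@(np.asarray(p,float)-T[:3,3]);return np.array([info["cx"]+f*q[0]/-q[2],info["cy"]+f*q[1]/q[2]])
E
python3 - <<'E'
from h import *
t=vision.camera_info("top")
for n,u,v,z in [("rackA",155,184,45),("rackB",160,211,45),("recess",320,182,38),("handle",351,180,74),("bottle",208,160,130),("jar",72,196,85),("headtop",280,185,112)]: print(n,onz(t,u,v,z))
im=cv2.imread("pics/top0.png");sc=cv2.imread("pics/scene0.png")
a=cv2.resize(im[165:235,135:185],(400,560),interpolation=2);b=cv2.resize(im[150:220,285:365],(400,350),interpolation=2);c=cv2.resize(sc[205:265,145:210],(400,210*400//228),interpolation=2)
R=np.vstack([b,cv2.resize(sc[210:262,145:210],(400,210))])
cv2.imwrite("pics/c1.png",np.hstack([a,R]))
E
```

```text
rackA [575.5 315.2]
rackB [494.3 298.8]
recess [ 578.6 -185.6]
handle [ 578.9 -270.7]
bottle [630.3 148.9]
jar [537.3 539. ]
headtop [560.6 -53.6]
```

View pics/c1.png

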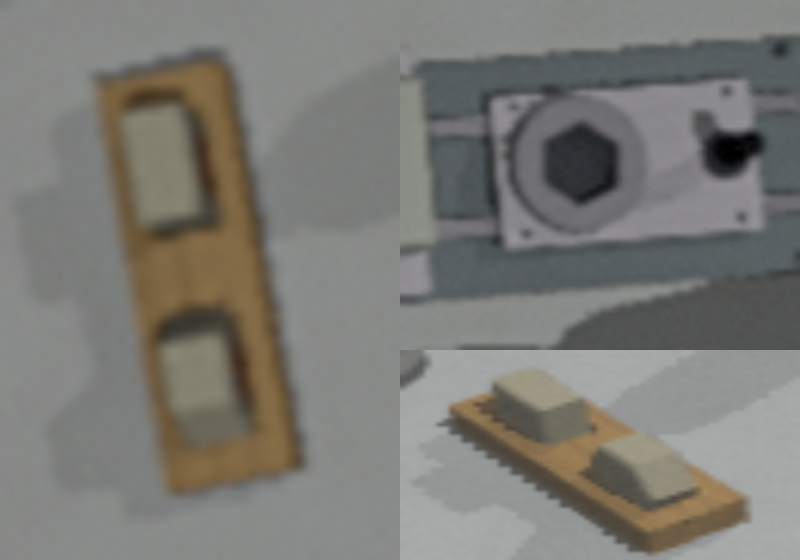

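The hexagon is in the near pocket, at world x≈494, y≈300, and the square is in the far one. The terracotta side faces world −y. The recess corners point roughly along world x. I'll set the yaw to 0 and move towards the rack.

Emit:
servo_tool:
  rows:
    - [0.63,-0.77,0,0.243,1]
    - [0.63,-0.77,0,0.243,1]
    - [0.63,-0.77,0,0.243,1]
    - [0.63,-0.77,0,0.243,1]
    - [0.63,-0.77,0,0.243,1]
    - [0.63,-0.77,0,0.243,1]

```text
time_s: 0.6
ee_pos: [273.9, -338.3, 213.7]
ee_rot: [-179.8, 0.0, 0.2]
force: [-0.1, 0.4, 0.8]
gripper_width: 91.5
gripper_force: 0.0
```

Run:
```python
from h import *
w=vision.camera_info("wrist");print(w)
print(onz(w,256,192,38))
t=vision.camera_info("top");print(onz(t,135,143,85),onz(t,92,155,50),onz(t,282,240,16))
```

```text
{'vertical_fov': 61.26079662880067, 'cx': 251.46143291358698, 'cy': 187.86956009265208, 'T': array([[ 4.02781592e-03,  9.70373631e-01,  2.41575646e-01,
         3.42839640e+02],
       [-9.99982719e-01,  4.94298451e-03, -3.18242143e-03,
        -3.39588803e+02],
       [-4.28224251e-03, -2.41558654e-01,  9.70376772e-01,
         3.84381201e+02],
       [ 0.00000000e+00,  0.00000000e+00,  0.00000000e+00,
         1.00000000e+00]])}
[ 251.9 -343.5]
[691.4 365.8] [664. 503.] [403.1 -66.9]
```

Emit:
servo_tool:
  rows:
    - [1,-0.75,0,0,1]
    - [1,-0.75,0,0,1]
    - [1,-0.75,0,0,1]
    - [1,-0.75,0,0,1]
    - [1,-0.75,0,0,1]
    - [1,-0.75,0,0,1]
    - [1,-0.75,0,0,1]
    - [1,-0.75,0,0,1]

```text
time_s: 1.27
ee_pos: [474.9, -192.9, 213.2]
ee_rot: [-180.0, 0.1, 0.2]
force: [0.4, 0.2, -0.7]
gripper_width: 90.8
gripper_force: 0.0
```

Run:
```python
from h import *
w=vision.camera_info("wrist");im=vision.grab_frame("wrist")
cv2.imwrite("pics/w1.png",im[:,:,::-1]);np.save("w1T.npy",w["T"]);print(w["T"][:3,3], proj(w,[578,-186,38]))
```

```text
[ 543.94251415 -193.56919861  383.87261369] [244.19152448  72.07068446]
```

View pics/w1.png

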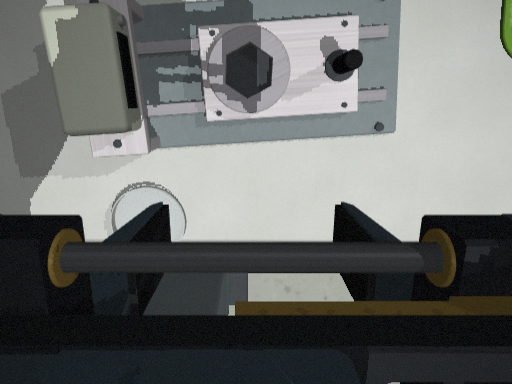

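The wrist view shows the recess at (249,70), the handle top at (351,60) and the scan head at (85,70). I'll measure the recess hexagon and the station direction.

Run:
```python
from h import *
w=vision.camera_info("wrist");w["T"]=np.load("w1T.npy")
im=cv2.imread("pics/w1.png");g=cv2.cvtColor(im,cv2.COLOR_BGR2GRAY)
m=(g<75).astype(np.uint8);n,l,s,c=cv2.connectedComponentsWithStats(m)
def blob(u,v):
    k=l[v,u];print(s[k],c[k]);return (l==k).astype(np.uint8)
b=blob(249,70);ct=max(cv2.findContours(b,0,1)[0],key=cv2.contourArea)[:,0]
P=np.array([onz(w,u,v,38) for u,v in cv2.convexHull(ct)[:,0]]).astype(np.float32)
print("mean of bbox",(P.min(0)+P.max(0))/2)
print("approx",cv2.approxPolyDP(P[:,None],4,True)[:,0].tolist())
for a in range(-30,31,3):  # support widths by direction
    d=np.array([np.cos(np.radians(a)),np.sin(np.radians(a))]);ws=[]
    for k in(0,60,120):
        r=np.radians(a+k);q=P@[np.cos(r),np.sin(r)];ws.append(round(float(np.ptp(q)),1))
    print(a,ws,round(sum(ws),1))
print("handle top",onz(w,352,60,74),"recess mouth",onz(w,249,70,38))
print("carriage corners z24",[onz(w,*p,24).tolist() for p in((201,28),(357,16),(358,112),(208,121))])
print("gray turret",[g[70,x] for x in range(200,300,5)])
```

```text
[ 225   42   48   57 1943] [248.15542975  69.66803911]
mean of bbox [ 579.44995 -190.15   ]
approx [[606.0999755859375, -191.8000030517578], [591.4000244140625, -213.8000030517578], [565.5999755859375, -212.3000030517578], [552.7999877929688, -188.8000030517578], [572.2000122070312, -166.5], [594.0, -167.89999389648438]]
-30 [47.9, 47.2, 47.3] 142.4
-27 [49.0, 48.3, 48.4] 145.7
-24 [49.9, 49.3, 49.4] 148.6
-21 [50.8, 50.2, 50.3] 151.3
-18 [51.6, 50.9, 51.0] 153.5
-15 [52.3, 51.5, 51.6] 155.4
-12 [52.8, 52.0, 52.1] 156.9
-9 [53.1, 52.4, 52.4] 157.9
-6 [53.3, 52.6, 52.6] 158.5
-3 [53.4, 52.7, 52.6] 158.7
0 [53.3, 52.7, 52.5] 158.5
3 [53.1, 52.5, 52.2] 157.8
6 [52.8, 52.1, 51.8] 156.7
9 [52.3, 51.6, 51.2] 155.1
12 [51.7, 51.0, 50.5] 153.2
15 [51.0, 50.2, 49.7] 150.9
18 [50.1, 49.3, 48.9] 148.3
21 [49.0, 48.3, 48.1] 145.4
24 [47.9, 47.1, 47.1] 142.1
27 [46.9, 46.4, 46.9] 140.2
30 [47.2, 47.3, 47.9] 142.4
handle top [ 585.1 -283.5] recess mouth [ 580.  -190.8]
carriage corners z24 [[621.7, -141.8], [633.4, -299.7], [539.0, -308.6], [528.9, -146.2]]
gray turret [np.uint8(114), np.uint8(106), np.uint8(96), np.uint8(95), np.uint8(99), np.uint8(81), np.uint8(42), np.uint8(45), np.uint8(44), np.uint8(42), np.uint8(44), np.uint8(45), np.uint8(66), np.uint8(64), np.uint8(33), np.uint8(166), np.uint8(167), np.uint8(169), np.uint8(181), np.uint8(211)]
```

The sizes check out: 47.2 mm across flats and 53.4 mm across corners. The recess centre is about (579.5,−190), with corners at −2.7°, so the grasp yaw is about −2.7°. The station yaw is about 3.8°. Moving on to the rack.

Emit:
servo_tool:
  rows:
    - [-0.2,-1,0,0,1]
    - [-0.2,-1,0,0,1]
    - [-0.2,-1,0,0,1]
    - [-0.2,-1,0,0,1]
    - [-0.2,-1,0,0,1]

```text
time_s: 1.73
ee_pos: [432.0, 6.4, 213.9]
ee_rot: [180.0, 0.0, -0.2]
force: [0.3, 0.9, -0.3]
gripper_width: 91.0
gripper_force: 0.0
```

Emit:
servo_tool:
  rows:
    - [-0.13,-1,0,0,1]
    - [-0.13,-1,0,0,1]
    - [-0.13,-1,0,0,1]
    - [-0.13,-1,0,0,1]
    - [-0.13,-1,0,0,1]

```text
time_s: 2.15
ee_pos: [407.1, 206.7, 214.1]
ee_rot: [180.0, -0.0, -0.1]
force: [1.7, 0.5, -0.3]
gripper_width: 91.1
gripper_force: 0.0
```

Emit:
servo_tool:
  rows:
    - [0,-0.47,0,-0.122,0.6]
    - [0,-0.47,0,-0.122,0.6]
    - [0,-0.47,0,-0.122,0.6]
    - [0,-0.47,0,-0.122,0.6]
    - [0,-0.47,0,-0.122,0.6]

```text
time_s: 2.57
ee_pos: [407.8, 298.6, 213.6]
ee_rot: [179.9, 0.1, 10.9]
force: [-0.6, -0.7, 0.2]
gripper_width: 60.7
gripper_force: 0.0
```

Run:
```python
from h import *
w=vision.camera_info("wrist");s=state();im=vision.grab_frame("wrist")
cv2.imwrite("pics/w2.png",im[:,:,::-1]);np.save("w2T.npy",w["T"]);print(s["ee_pos"],s["ee_rot"], proj(w,[494,299,52]))
```

```text
[407.81995527 298.58848648 213.5573647 ] [1.79901163e+02 6.11619321e-02 1.09162871e+01] [266.32591265  90.24658669]
```

View pics/w2.png

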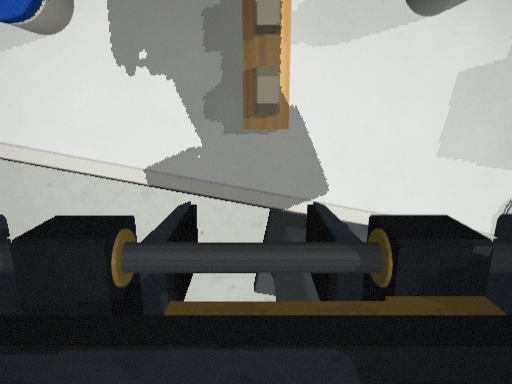

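The wrist view shows the hexagon at about (267,90), with the rack outline from u 243 to 289 and its near end at row 129. I'll measure these by colour.

Run:
```python
from h import *
w=vision.camera_info("wrist");w["T"]=np.load("w2T.npy")
im=cv2.imread("pics/w2.png")[:140];hsv=cv2.cvtColor(im,cv2.COLOR_BGR2HSV)
m=((hsv[...,0]>8)&(hsv[...,0]<20)&(hsv[...,1]>95)).astype(np.uint8);m[:,:235]=0;m[:,300:]=0
for v in (40,45,50,55,125):
    u=np.where(m[v])[0];print(v,u.min(),u.max(),onz(w,u.min(),v,22),onz(w,u.max()+1,v,22))
print("rows",np.where(m.sum(1)>10)[0].max())
for v in range(60,128,4): print(v,[ (int(hsv[v,u,1]),int(hsv[v,u,2])) for u in range(250,290,3)])
```

```text
40 243 289 [539.9 331.6] [549.1 283.9]
45 243 289 [535.2 330.7] [544.4 282.8]
50 243 289 [530.4 329.8] [539.7 281.8]
55 243 289 [525.6 328.9] [534.9 280.7]
125 244 287 [455.2 314.7] [464.3 267.2]
rows 128
60 [(121, 120), (123, 122), (121, 126), (130, 122), (121, 116), (123, 122), (113, 131), (121, 133), (122, 127), (124, 125), (122, 134), (123, 220), (121, 207), (117, 212)]
64 [(116, 123), (121, 122), (119, 129), (123, 120), (120, 119), (123, 118), (118, 128), (116, 134), (121, 126), (126, 128), (124, 195), (123, 221), (124, 208), (115, 211)]
68 [(118, 123), (128, 106), (47, 87), (44, 111), (51, 111), (52, 112), (53, 111), (51, 110), (46, 111), (47, 115), (121, 224), (120, 221), (123, 210), (111, 211)]
72 [(121, 101), (122, 94), (47, 87), (49, 110), (51, 111), (47, 114), (55, 111), (46, 110), (50, 112), (44, 116), (120, 138), (122, 221), (125, 208), (115, 209)]
76 [(123, 102), (121, 93), (49, 88), (44, 128), (44, 128), (45, 130), (45, 126), (47, 126), (46, 127), (48, 127), (122, 222), (122, 219), (122, 207), (94, 214)]
80 [(116, 101), (122, 94), (46, 94), (49, 136), (44, 133), (44, 1
[... 1177 characters left out ...]
(129, 128), (124, 128), (37, 138)]
112 [(120, 102), (127, 94), (43, 71), (42, 84), (53, 86), (47, 81), (50, 82), (39, 79), (49, 83), (58, 92), (127, 131), (128, 128), (115, 126), (7, 138)]
116 [(118, 102), (121, 103), (121, 103), (112, 105), (103, 97), (109, 101), (112, 123), (109, 124), (113, 117), (120, 125), (125, 131), (122, 130), (119, 131), (6, 133)]
120 [(125, 122), (121, 124), (120, 130), (120, 130), (120, 117), (121, 126), (129, 128), (126, 128), (124, 121), (120, 125), (123, 129), (126, 128), (126, 123), (7, 139)]
124 [(120, 125), (120, 127), (120, 130), (122, 128), (125, 118), (118, 127), (119, 131), (121, 129), (124, 121), (122, 123), (124, 130), (125, 129), (118, 127), (7, 137)]
```

Run:
```python
from h import *
w=vision.camera_info("wrist");w["T"]=np.load("w2T.npy")
a,b=onz(w,267.5,74.5,52),onz(w,267.5,102.5,52);c,d=onz(w,255.5,88.5,51),onz(w,279,88.5,51)
print(a,b,np.linalg.norm(a-b),c,d,np.linalg.norm(c-d),(a+b)/2,(c+d)/2)
C=(c+d)/2;s=state();y=np.radians(11);D=C-s["ee_pos"][:2]
print(np.array([[np.cos(y),np.sin(y)],[np.sin(y),-np.cos(y)]])@D, np.degrees(np.arctan2(331.6-314.7,539.9-455.2)),np.degrees(np.arctan2(283.9-267.2,549.1-464.3)))
```

```text
[508.6 300.8] [482.8 295.5] 26.338754716197208 [493.7 309.8] [498. 287.] 23.20193957409597 [495.7  298.15] [495.85 298.4 ]
[86.50816606 16.51107264] 11.28391259410459 11.140918865391702
```

The fit agrees with the given sizes: top flat 26 mm, thickness 23 mm, centre (495.8,298.3), rack yaw 11.2°. I'll approach and grip across the thickness.

Emit:
servo_tool:
  rows:
    - [0.43,0.083,0,0,0.6]
    - [0.43,0.083,0,0,0.6]
    - [0.43,0.083,0.2,0,0.6]
    - [0.43,0.083,0.4,0,0.6]
    - [0.43,0.083,0.6,0,0.6]
    - [0.43,0.083,0.75,0,0.6]
    - [0.43,0.083,0.85,0,0.6]
    - [0.43,0.083,0.9,0,0.6]
    - [0.43,0.083,0.93,0,0.6]
    - [0.43,0.083,0.93,0,0.6]
    - [0.43,0.083,0.93,0,0.1]
    - [0.43,0.083,0.93,0,0]
    - [0.43,0.083,0.93,0,0]
    - [0.43,0.083,0.93,0,0]
    - [0.43,0.083,0.93,0,0]
    - [0.43,0.083,0.93,0,0]
    - [0.43,0.083,0.93,0,0]
    - [0.43,0.083,0.93,0,0]
  force: 20

```text
time_s: 4.12
ee_pos: [495.6, 300.6, 28.6]
ee_rot: [-180.0, -0.1, 11.0]
force: [-1.0, -0.4, 6.6]
gripper_width: 24.0
gripper_force: 20.0
```

Emit:
servo_tool:
  rows:
    - [0,0,-0.1,0,0]
    - [0,0,-0.2,0,0]
    - [0,0,-0.3,0,0]
    - [0,0,-0.4,0,0]
    - [-0.2,0.93,-0.4,0.122,0]
    - [-0.2,0.93,-0.4,0.122,0]
    - [-0.2,0.93,-0.4,0.122,0]
    - [-0.2,0.93,-0.4,0.122,0]
    - [-0.2,0.93,-0.4,0.122,0]
    - [-0.2,0.93,-0.4,0.122,0]
    - [-0.2,0.93,-0.4,0.122,0]

```text
time_s: 5.03
ee_pos: [491.3, 109.2, 107.7]
ee_rot: [-180.0, 0.0, -0.2]
force: [-0.1, 0.3, -0.5]
gripper_width: 24.0
gripper_force: 20.0
```

Emit:
servo_tool:
  rows:
    - [0,0,0.15,0,0]
    - [0,0,0.3,0,0]
    - [0,0,0.38,0,0]
    - [0,0,0.41,0,0]
    - [0,0,0.42,0,0]
    - [0,0,0.43,0,0]
    - [0,0,0.43,0,0]

```text
time_s: 5.62
ee_pos: [492.4, 110.8, 22.6]
ee_rot: [-180.0, -0.1, 0.0]
force: [-0.1, 0.5, 0.3]
gripper_width: 24.0
gripper_force: 20.0
```

Emit:
servo_tool:
  rows:
    - [0,0,0.004,0,0]
    - [0,0,0.008,0,0]
    - [0,0,0.012,0,0]
    - [0,0,0.012,0,0]

```text
time_s: 5.95
ee_pos: [492.1, 110.3, 20.6]
ee_rot: [-180.0, -0.1, -0.0]
force: [-1.0, -0.6, 4.5]
gripper_width: 24.0
gripper_force: 20.0
```

Contact with the bench felt. I'll release, raise the tips to z≈34, and tip the mount toward +y with the −y finger so the face ends up on top.

Emit:
servo_tool:
  rows:
    - [0,0,0,0,0.3]
    - [0,0,0,0,0.6]
    - [0,0,0,0,1]
    - [0,0,0,0,1]
    - [0,0,0,0,1]
    - [0,0,0,0,1]
    - [0,0,-0.065,0,1]
    - [0,-0.05,-0.065,0,1]
    - [0,-0.1,-0.065,0,1]
    - [0,-0.13,-0.065,0,1]
    - [0,-0.15,-0.065,0,1]
    - [0,-0.17,-0.065,0,1]
    - [0,-0.19,-0.065,0,1]
    - [0,-0.21,-0.065,0,1]
    - [0,-0.23,-0.065,0,1]
    - [0,-0.25,-0.065,0,1]
    - [0,-0.27,-0.065,0,1]
    - [0,-0.29,-0.065,0,1]
    - [0,-0.31,-0.065,0,1]
    - [0,-0.33,-0.065,0,1]

```text
time_s: 7.62
ee_pos: [491.5, 176.5, 32.5]
ee_rot: [180.0, -0.0, -0.0]
force: [-0.1, -0.2, -1.0]
gripper_width: 91.4
gripper_force: 0.0
```

Emit:
servo_tool:
  rows:
    - [0,0.07,-0.1,0,1]
    - [0,0.07,-0.4,0,1]
    - [-0.3,0.07,-0.7,0,1]
    - [-0.3,0.07,-0.7,0,1]
    - [-0.3,0.07,-0.7,0,1]
    - [-0.3,0.07,-0.7,0,1]

```text
time_s: 8.12
ee_pos: [431.4, 162.8, 176.0]
ee_rot: [-179.9, -0.4, 0.0]
force: [1.2, 0.2, -0.1]
gripper_width: 90.9
gripper_force: 0.0
```

Run:
```python
from h import *
w=vision.camera_info("wrist");s=state();im=vision.grab_frame("wrist")
cv2.imwrite("pics/w3.png",im[:,:,::-1]);np.save("w3T.npy",w["T"]);print(s["ee_pos"],s["ee_rot"], proj(w,[492,144,24]))
```

```text
[431.43409582 162.78816731 175.97546624] [-1.79870203e+02 -3.50010045e-01  4.52873570e-02] [270.3058912  117.05453014]
```

View pics/w3.png

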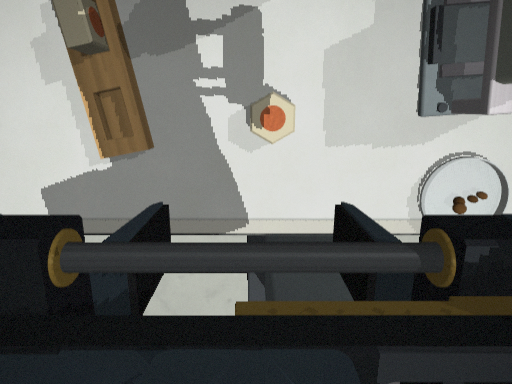

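The mount lies flat with the terracotta face up, at about (272,118), corners pointing up and down in the picture. I'll measure its centre and angle.

Run:
```python
from h import *
w=vision.camera_info("wrist");w["T"]=np.load("w3T.npy")
im=cv2.imread("pics/w3.png");hsv=cv2.cvtColor(im,cv2.COLOR_BGR2HSV)
m=((hsv[...,1]>35)&(hsv[...,0]<40)).astype(np.uint8);m[:80]=0;m[160:]=0;m[:,:240]=0;m[:,310:]=0
m=cv2.morphologyEx(m,2,np.ones((3,3)));ct=max(cv2.findContours(m,0,1)[0],key=cv2.contourArea)
print(cv2.boundingRect(ct))
P=np.array([onz(w,u,v,23) for u,v in cv2.convexHull(ct)[:,0]]).astype(np.float32)
best=[]
for a in range(60,120,2):
    ws=[];cs=0
    for k in(0,60,120):
        r=np.radians(a+k);q=P@[np.cos(r),np.sin(r)];ws.append(round(float(np.ptp(q)),1))
    best.append((round(sum(ws),1),a,ws))
print(sorted(best)[:5]);C=(P.min(0)+P.max(0))/2;print(C)
t=((hsv[...,0]<12)&(hsv[...,1]>150)).astype(np.uint8);t[:,:240]=0;t[:,310:]=0;t[:90]=0;t[150:]=0
M=cv2.moments(t,True);print("disc",onz(w,M["m10"]/M["m00"],M["m01"]/M["m00"],24),state()["ee_pos"])
```

```text
(250, 92, 45, 51)
[(129.7, 90, [43.3, 43.4, 43.0]), (130.6, 92, [43.3, 43.8, 43.5]), (131.1, 88, [44.0, 43.5, 43.6]), (132.5, 94, [44.0, 44.4, 44.1]), (133.0, 86, [44.7, 44.1, 44.2])]
[491.6  142.15]
disc [491.1 142.1] [431.83356123 162.56288751 174.01976795]
```

Emit:
servo_tool:
  rows:
    - [0.298,0.102,0,0,1]
    - [0.298,0.102,0.2,0,1]
    - [0.298,0.102,0.4,0,1]
    - [0.298,0.102,0.6,0,1]
    - [0.298,0.102,0.72,0,1]
    - [0.298,0.102,0.77,0,1]
    - [0.298,0.102,0.79,0,1]
    - [0.298,0.102,0.79,0,1]
    - [0.298,0.102,0.79,0,1]

```text
time_s: 8.92
ee_pos: [492.4, 142.1, 15.3]
ee_rot: [-180.0, -0.1, 0.0]
force: [-0.1, -0.4, 0.2]
gripper_width: 91.1
gripper_force: 0.0
```

Emit:
servo_tool:
  rows:
    - [0,0,0.004,0,0.6]
    - [0,0,0.004,0,0.4]
    - [0,0,0.004,0,0.3]
    - [0,0,0.004,0,0.3]
    - [0,0,0.004,0,0.3]
    - [0,0,0.004,0,0.3]
    - [0,0,0.004,0,0.3]
    - [0,0,0.004,0,0.3]
    - [0,0,0.004,0,0.3]
  force: 25

```text
time_s: 9.67
ee_pos: [491.2, 141.8, 13.8]
ee_rot: [180.0, -0.0, 0.0]
force: [0.1, -0.4, 2.1]
gripper_width: 43.5
gripper_force: 25.0
```

Emit:
servo_tool:
  rows:
    - [0,0,-0.1,0,0.3]
    - [0,0,-0.2,0,0.3]
    - [0,0,-0.3,0,0.3]
    - [0,0.2,-0.4,0,0.3]
    - [0,0.4,-0.5,0,0.3]
    - [0,0.6,-0.5,0,0.3]
    - [0,0.8,-0.5,0,0.3]
    - [0,1,-0.5,0,0.3]
    - [0,1,-0.5,0,0.3]

```text
time_s: 10.42
ee_pos: [491.0, -64.4, 113.9]
ee_rot: [179.8, -0.0, -0.3]
force: [0.9, -0.7, -1.2]
gripper_width: 43.5
gripper_force: 25.0
```

Emit:
servo_tool:
  rows:
    - [0,0.1,-0.15,0,0.3]
    - [0,0.3,-0.3,0,0.3]
    - [0,0.5,-0.3,0,0.3]
    - [0,0.63,-0.3,0,0.3]
    - [0.15,0.63,-0.3,0.03,0.3]
    - [0.3,0.63,-0.3,0.03,0.3]
    - [0.44,0.63,-0.3,0.03,0.3]
    - [0.44,0.63,-0.3,0.03,0.3]
    - [0.44,0.63,-0.3,0.03,0.3]
    - [0.44,0.63,-0.3,0.03,0.3]

```text
time_s: 11.25
ee_pos: [578.2, -183.6, 172.9]
ee_rot: [-180.0, 0.1, -2.7]
force: [-0.5, -0.9, -0.4]
gripper_width: 43.8
gripper_force: 25.0
```

Emit:
servo_tool:
  rows:
    - [0.008,0.031,0.1,0,0.3]
    - [0.008,0.031,0.25,0,0.3]
    - [0.008,0.031,0.4,0,0.3]
    - [0.008,0.031,0.5,0,0.3]
    - [0.008,0.031,0.55,0,0.3]
    - [0.008,0.031,0.56,0,0.3]
    - [0.008,0.031,0.56,0,0.3]
    - [0.008,0.031,0.56,0,0.3]
    - [0.008,0.031,0.56,0,0.3]

```text
time_s: 12.0
ee_pos: [581.5, -190.9, 63.6]
ee_rot: [179.9, -0.2, -2.7]
force: [0.4, -0.1, -1.1]
gripper_width: 43.7
gripper_force: 25.0
```

Run:
```python
from h import *
w=vision.camera_info("wrist");s=state();im=vision.grab_frame("wrist")[:,:,::-1];tp=vision.grab_frame("top")[:,:,::-1]
np.save("w4T.npy",w["T"]);cv2.imwrite("pics/w4raw.png",im);cv2.imwrite("pics/t4raw.png",tp)
print(s["ee_pos"],s["ee_rot"],s["force"],proj(w,[579.5,-190,38]),proj(w,[585,-283.5,74]))
cv2.imwrite("pics/c4.png",np.vstack([im[:,100:420],]) if 0 else np.hstack([im,cv2.resize(tp[150:220,285:335],(274,384),interpolation=2)]))
```

```text
[ 581.46436158 -190.88221973   63.57506818] [179.94009903  -0.18712517  -2.69430479] [ 0.3892887  -0.13949799 -1.07346685] [248.88917743 221.47254057] [425.63710881 226.81292737]
```

View pics/c4.png

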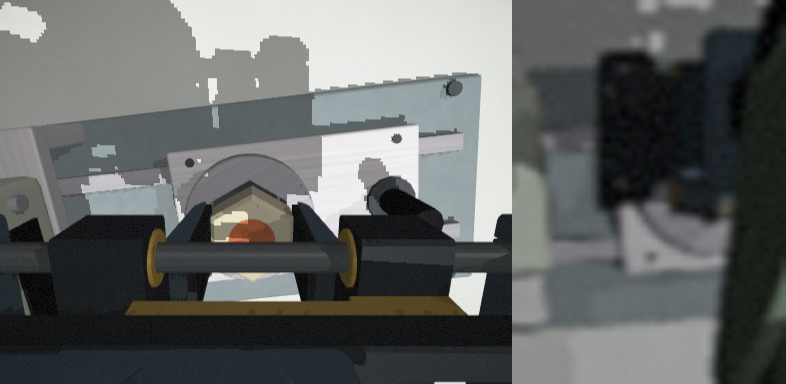

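The mount is held over the turret, and a sliver of dark recess rim shows just past its far corner at about (250,182). I'll fit the turret circle from its visible arc to confirm the centre relative to the mount.

Run:
```python
from h import *
from scipy.optimize import least_squares
w=vision.camera_info("wrist");w["T"]=np.load("w4T.npy")
im=cv2.imread("pics/w4raw.png");g=cv2.GaussianBlur(cv2.cvtColor(im,cv2.COLOR_BGR2GRAY),(3,3),0)
e=cv2.Canny(g,15,40);v,u=np.where(e[140:215,170:330]);u=u+170;v=v+140
P=np.array([onz(w,a,b,38) for a,b in zip(u,v)])
c=np.array([580,-190.])
for tol in(4,2.5,1.5,1.5):
    r=np.hypot(*(P-c).T);k=abs(r-42)<tol
    c=least_squares(lambda c:np.hypot(*(P[k]-c).T)-42,c,loss="soft_l1").x
    print(c.round(1),k.sum(),np.std(np.hypot(*(P[k]-c).T)).round(2))
A=np.degrees(np.arctan2(*(P[k]-c).T[::-1]));print(np.histogram(A,8))
# mount: top outline vertex & terracotta
hsv=cv2.cvtColor(im,cv2.COLOR_BGR2HSV);z=state()["ee_pos"][2]-14+24
print("vertex",onz(w,250,181,z),"top z",z)
for v in(195,205,212): print(v,[int(x) for x in g[v,200:300:3]])
```

```text
[ 580.2 -190.3] 471 1.57
[ 580.2 -190.6] 409 1.05
[ 580.3 -190.6] 356 0.86
[ 580.3 -190.6] 357 0.86
(array([25, 32, 52, 51, 50, 60, 46, 41]), array([-87.12767587, -66.02573474, -44.92379361, -23.82185248,
        -2.71991135,  18.38202978,  39.48397091,  60.58591204,
        81.68785317]))
vertex [ 613.8 -192.5] top z 73.21752271531811
195 [115, 114, 114, 113, 116, 114, 114, 96, 61, 53, 53, 64, 78, 80, 80, 80, 88, 116, 120, 106, 102, 103, 102, 84, 49, 61, 112, 116, 116, 181, 201, 204, 184, 174]
205 [44, 45, 31, 28, 63, 60, 77, 80, 79, 81, 88, 113, 120, 122, 131, 133, 136, 135, 135, 122, 136, 140, 139, 136, 119, 104, 104, 102, 96, 142, 207, 45, 48, 37]
212 [45, 21, 18, 16, 59, 81, 109, 143, 122, 123, 132, 222, 222, 223, 223, 201, 135, 134, 135, 134, 134, 135, 133, 134, 135, 138, 140, 138, 119, 83, 82, 13, 18, 18]
```

Emit:
servo_tool:
  rows:
    - [-0.006,0,0.02,0,0.3]
    - [-0.006,0,0.04,0,0.3]
    - [-0.006,0,0.05,0,0.3]
    - [-0.006,0,0.055,0,0.3]
    - [-0.006,0,0.06,0,0.3]
    - [-0.006,0,0.065,0,0.3]
    - [-0.006,0,0.065,0,0.3]

```text
time_s: 12.68
ee_pos: [579.2, -190.4, 48.5]
ee_rot: [-180.0, 0.0, -2.7]
force: [-0.8, -0.1, -1.3]
gripper_width: 43.7
gripper_force: 25.0
```

It has already entered without contact. Continuing down gently.

Emit:
servo_tool:
  rows:
    - [0,0,0.01,0,0.3]
    - [0,0,0.02,0,0.3]
    - [0,0,0.03,0,0.3]
    - [0,0,0.035,0,0.3]
    - [0,0,0.035,0,0.3]

```text
time_s: 13.1
ee_pos: [579.0, -190.4, 41.3]
ee_rot: [-180.0, 0.0, -2.7]
force: [-0.5, 0.1, -1.0]
gripper_width: 43.8
gripper_force: 25.0
```

Emit:
servo_tool:
  rows:
    - [0,0,0.004,0,0.3]
    - [0,0,0.008,0,0.3]
    - [0,0,0.011,0,0.3]
    - [0,0,0.011,0,0.3]

```text
time_s: 13.43
ee_pos: [579.3, -190.5, 39.8]
ee_rot: [180.0, -0.0, -2.7]
force: [-0.1, 0.2, 0.7]
gripper_width: 43.6
gripper_force: 25.0
```

Emit:
servo_tool:
  rows:
    - [0,0,0,0,0.4]
    - [0,0,0,0,0.55]
    - [0,0,0,0,0.65]
    - [0,0,0,0,0.65]
    - [0,0,0,0,0.65]
    - [0,0,-0.1,0,0.65]
    - [0,0,-0.2,0,0.65]
    - [0,0,-0.2,0,0]
    - [0,0,-0.2,0,0]
    - [0,0,-0.2,0,0]
    - [0,0,-0.2,0,0]
    - [0,0,-0.2,0,0]
    - [0,0,-0.2,0,0]
    - [0,0,-0.1,0,0]
    - [0,0,-0.08,0,0]
    - [0,0,-0.07,0,0]
    - [0,0,-0.065,0,0]
    - [0,0,-0.06,0,0]
    - [0,0,-0.06,0,0]

```text
time_s: 15.02
ee_pos: [579.5, -190.6, 51.9]
ee_rot: [180.0, -0.0, -2.7]
force: [-1.2, 0.2, 0.1]
gripper_width: 0.4
gripper_force: 0.0
```

Emit:
servo_tool:
  rows:
    - [0,0,0.004,0,0]
    - [0,0,0.008,0,0]
    - [0,0,0.011,0,0]
    - [0,0,0.013,0,0]
    - [0,0,0.013,0,0]

```text
time_s: 15.43
ee_pos: [579.5, -190.6, 50.3]
ee_rot: [180.0, -0.1, -2.7]
force: [-1.7, 0.8, 5.8]
gripper_width: 0.7
gripper_force: 3.1
```

The tips touched at z=50.3, which is the height of a seated mount's top face, so it is fully home. Next I raise, swing behind the post and rotate by a quarter turn so the body stays clear of the gantry.

Emit:
servo_tool:
  rows:
    - [0,0,-0.15,0,0]
    - [0,0,-0.3,0,0]
    - [0,0.15,-0.4,-0.1,0]
    - [0.04,0.35,-0.4,-0.2,0]
    - [0.08,0.55,-0.4,-1,0]
    - [0.08,0.7,-0.4,-1,0]
    - [0.08,0.7,-0.4,-1,0]
    - [0.08,0.7,-0.4,-1,0]
    - [0.08,0.7,-0.4,-1,0]
    - [0.08,0.7,-0.4,-1,0]
    - [0.08,0.7,-0.4,-1,0]
    - [0.08,0.7,-0.4,-1,0]
    - [0.08,0.7,-0.4,-1,0]
    - [0.08,0.7,-0.4,-1,0]
    - [0.08,0.7,-0.4,-1,0]
    - [0.08,0.7,-0.4,-1,0]
    - [0.08,0.7,-0.4,-1,0]
    - [0.08,0.7,-0.4,-1,0]

```text
time_s: 16.93
ee_pos: [588.6, -331.1, 129.0]
ee_rot: [180.0, 0.0, 87.2]
force: [-0.2, -0.3, 0.4]
gripper_width: 0.5
gripper_force: 0.0
```

Run:
```python
from h import *
im=vision.grab_frame("wrist")[:,:,::-1];sc=vision.grab_frame("scene")[:,:,::-1]
s=state();print(s["ee_pos"],s["ee_rot"],s["qpos"].round(0))
cv2.imwrite("pics/c5.png",np.hstack([cv2.resize(im,(400,300)),cv2.resize(sc[140:220,240:380],(400,300*80*400//140//300),interpolation=2)[:300] if 0 else cv2.resize(sc[130:215,240:353],(400,300),interpolation=2)]))
```

```text
[ 588.6073056  -331.07245057  128.95498804] [1.79999834e+02 4.61066272e-03 8.72474961e+01] [-30.  31.  82.  -0.  67. -28.]
```

View pics/c5.png

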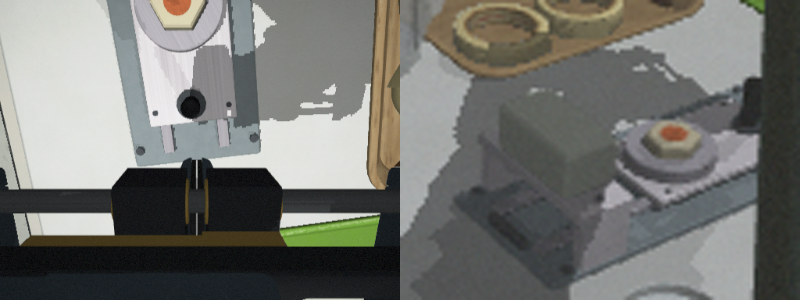

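The mount sits level in the turret, face up, and the post is straight ahead of the fingers. Lowering behind it and aligning.

Emit:
servo_tool:
  rows:
    - [0,0,0.1,-0.073,0]
    - [0,0,0.25,-0.073,0]
    - [0,0,0.36,-0.073,0]
    - [0,0,0.42,-0.073,0]
    - [0,0,0.42,-0.073,0]
    - [0,0,0.42,-0.073,0]

```text
time_s: 17.53
ee_pos: [588.8, -331.2, 45.0]
ee_rot: [-180.0, -0.0, 93.9]
force: [-0.1, -0.3, 0.1]
gripper_width: 0.6
gripper_force: 0.0
```

Emit:
servo_tool:
  rows:
    - [0.04,0,0,0,0]
    - [0.08,0,0,0,0]
    - [0.12,0,0,0,0]
    - [0.16,0,0,0,0]
    - [0.2,0,0,0,0]
    - [0.24,0,0,0,0]
    - [0.28,0,0,0,0]
    - [0.32,0,0,0,0]
    - [0.36,0,0,0,0]
    - [0.4,0,0,0,0]
    - [0.44,0,0,0,0]
    - [0.48,0,0,0,0]
    - [0.52,0,0,0,0]
    - [0.56,0,0,0,0]
    - [0.6,0,0,0,0]
    - [0.64,0,0,0,0]
    - [0.68,0,0,0,0]
    - [0.72,0,0,0,0]
    - [0.76,0,0,0,0]
    - [0.76,0,0,0,0]

```text
time_s: 19.2
ee_pos: [579.1, -178.9, 46.6]
ee_rot: [179.8, 0.1, 94.0]
force: [-0.4, -2.3, 1.1]
gripper_width: 0.4
gripper_force: 0.8
```

Emit:
servo_tool:
  rows:
    - [0.02,0,0,0,0]
    - [0.03,0,0,0,0]
    - [0.04,0,0,0,0]
    - [0.05,0,0,0,0]
    - [0.06,0,0,0,0]
    - [0.06,0,0,0,0]

```text
time_s: 19.7
ee_pos: [579.3, -178.0, 47.0]
ee_rot: [179.7, 1.1, 94.3]
force: [-1.5, -34.3, -0.4]
gripper_width: 0.2
gripper_force: 16.3
```

Run:
```python
from h import *
im=vision.grab_frame("wrist")[:,:,::-1];sc=vision.grab_frame("scene")[:,:,::-1]
s=state();print(s["ee_pos"],s["ee_rot"],s["force"],s["torque"])
cv2.imwrite("pics/w6.png",im)
cv2.imwrite("pics/c6.png",np.hstack([cv2.resize(im,(400,300)),cv2.resize(sc[130:215,240:353],(400,300),interpolation=2)]))
```

```text
[ 579.29000813 -178.03038499   46.99864473] [179.74177126   1.1127608   94.23705652] [ -1.36689769 -32.80760888  -0.0972405 ] [-5.73887349  0.28407593  0.16836722]
```

View pics/c6.png

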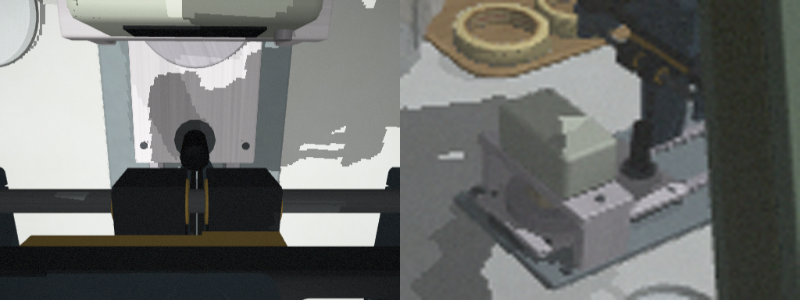

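Run:
```python
from h import *
w=vision.camera_info("wrist")
r=np.array([580,-190.5]);ey=np.array([-.066,.998])
for n,u,v,z in[("turret front",247,87,38),("post top near edge",249,218,74),("post top mid",249,203,74),("carr front edge",225,211,24),("turret",247,85,38),("gantry front bottom edge of bridge",247,50,55)]:
    p=onz(w,u*1.0,v,z);print(n,p,((p-r)@ey).round(1))
im=cv2.imread("pics/w6.png");g=cv2.cvtColor(im,cv2.COLOR_BGR2GRAY)
print("col247",[(v,int(g[v,247])) for v in range(40,130,3)]);print("col200",[(v,int(g[v,200])) for v in range(190,220,2)]);print("col249",[(v,int(g[v,249])) for v in range(150,230,4)])
```

```text
turret front [ 572.4 -101.4] 89.4
post top near edge [ 577.8 -161. ] 29.6
post top mid [ 577.3 -153.7] 36.9
carr front edge [ 563.7 -176. ] 15.5
turret [ 572.3 -100.4] 90.4
gantry front bottom edge of bridge [571.4 -85.8] 105.1
col247 [(40, 15), (43, 11), (46, 17), (49, 138), (52, 127), (55, 185), (58, 184), (61, 182), (64, 180), (67, 183), (70, 184), (73, 204), (76, 204), (79, 208), (82, 210), (85, 180), (88, 241), (91, 199), (94, 152), (97, 151), (100, 151), (103, 151), (106, 148), (109, 150), (112, 150), (115, 150), (118, 149), (121, 152), (124, 150), (127, 152)]
col200 [(190, 147), (192, 145), (194, 146), (196, 147), (198, 147), (200, 145), (202, 148), (204, 147), (206, 146), (208, 180), (210, 199), (212, 199), (214, 152), (216, 25), (218, 11)]
col249 [(150, 123), (154, 42), (158, 46), (162, 43), (166, 24), (170, 9), (174, 17), (178, 11), (182, 16), (186, 15), (190, 20), (194, 21), (198, 16), (202, 16), (206, 17), (210, 2), (214, 18), (218, 24), (222, 14), (226, 19)]
```

Run:
```python
from h import *
w=vision.camera_info("wrist");w["T"]=np.load("w1T.npy")
r=np.array([580,-190.5]);ey=np.array([-.066,.998])
for n,u,v,z in[("base end",400,0,10),("base end",395,130,10),("head top front lo",127,133,112),("head top front up",118,5,112),("gantry foot front",148,153,20)]:
    p=onz(w,u*1.0,v,z);print(n,p,((p-r)@ey).round(1))
```

```text
base end [ 652.2 -347.2] -161.2
base end [ 519.1 -356.8] -161.9
head top front lo [522.5 -90.4] 103.7
head top front up [618.4 -92.1] 95.7
gantry foot front [493.1 -77.1] 118.9
```

At the start the base end lay 161.5 mm behind the recess rather than 145, so the carriage began about 17 mm in. That start plus the 132 mm of travel puts it at the 150 mm stop, which also explains the 34 N. Backing off.

Emit:
servo_tool:
  rows:
    - [-0.06,0,0,0,0]
    - [-0.12,0,0,0,0]
    - [-0.2,0,0,0,0]
    - [-0.3,0,0,0,0]
    - [-0.35,0,-0.15,0,0]
    - [-0.35,0,-0.3,0,0]
    - [-0.35,0,-0.5,0,0]
    - [-0.35,0,-0.6,0,0]
    - [-0.35,0,-0.6,0,0]

```text
time_s: 20.55
ee_pos: [585.2, -238.5, 171.0]
ee_rot: [179.4, 0.2, 93.9]
force: [0.6, -0.2, 0.0]
gripper_width: 0.1
gripper_force: 0.0
```

Run:
```python
from h import *
w=vision.camera_info("wrist");im=vision.grab_frame("wrist")[:,:,::-1];sc=vision.grab_frame("scene")[:,:,::-1]
s=state();print(s["ee_pos"],s["force"]);cv2.imwrite("pics/w7.png",im)
cv2.imwrite("pics/c7.png",np.hstack([cv2.resize(im,(400,300)),cv2.resize(sc[130:270,140:327],(400,300),interpolation=2)]))
```

```text
[ 582.53253758 -237.24267727  165.63964941] [-0.29859441 -0.16156219 -0.97278951]
```

View pics/c7.png

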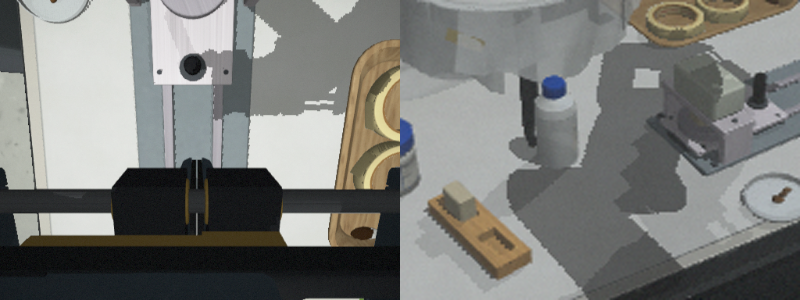

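The carriage is under the scan head, the arm is clear, the square mount is still in the rack, and the bottle and dish haven't moved. Handing in.

```bash
python3 -c "
from workcell import job_done;print(job_done())"
```

```text
the job is handed in; nothing more can be done
None
```

I handed the job in: the hexagonal mount was laid face up, re-gripped by its sides and set fully home in the recess (it dropped in without turning), and the carriage was then pushed to its stop under the scan head; the judged result was not returned.

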